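# Feel for the seed carrier in the dark germination box and stand it on the inspection pad

## Task

One of the two covered lanes of the dark germination box holds a seed carrier you cannot see: feel for it through the bristle slots in the lid and push it along its lane, out from under the lid into the open bay. Then lift it out by its orange post and stand it, upright, in the middle of the white inspection pad and let go. Keep the carrier upright throughout, set it down gently, and do not knock over the potted seedling.

Things in the scene. Friction and masses are not known exactly. Their poses are not given: they have to be found in the camera images.
- box: Dark germination box, grey, green lid, fixed: 200 mm (its x) by 380 mm (its y). Origin: centre of its underside. Two lanes run along y, centred at x = -49 and +49 mm, each 92 mm wide, split by a 6 mm wall; outer walls 5 mm; floor 5 mm above the bench. The lid covers y = -60 to +190 mm and does not open: 5 mm thick, top 78 mm above the bench. Lane ends: inner faces at y = -185 and +185 mm.
- slot_a (a point): On the slot over the lane at box x = -49 mm: point at lid-top height, box y = +155 mm, where shut fingers go in behind the carrier. Slot 64 mm wide on the lane's centre line, from box y = +180 mm to the lid's edge at y = -60 mm, where it opens into the bay. Black bristle seals hide the slot and the lid's edge; fingers and carrier pass through them without resistance. Axes as the box's.
- slot_b (a point): The same point and slot for the other lane, at box x = +49 mm.
- bay (a point): Centre of the open bay, on the box floor (5 mm above the bench), box y = -122.5 mm. The bay has no lid and spans box y = -60 to -185 mm over both lanes; its walls, end wall and lane divider rise only 25 mm above the bench. A carrier pushed along its lane stops against the end wall with its centre 45 mm short of it, at box y = -140 mm. Axes as the box's.
- carrier_grip (a point): Seed carrier, loose, 0.3 to 0.6 kg: black tray 84 (x) by 90 (y) by 22 mm high, orange post 24 x 24 mm at its centre, 64 mm tall overall. Point: on the post's axis, 46 mm above the underside, where to grip. It starts hidden on a lane's floor, square to the box within 2 degrees, centre at box y = -10 to +80 mm (lane clear from y = +130 mm to the far end). Sliding takes 1.5 to 4.5 N.
- plate: Flat white humidity plate, 80 x 90 x 8 mm, lying on the floor of the lane without the carrier, under the lid. Origin: centre of its underside. Loose; may be touched or moved.
- pad: White inspection pad with a blue border line, 190 x 190 mm, 6 mm thick, fixed on the bench. Origin: centre of its underside; top face 6 mm above the origin.
- pot: Bystander: terracotta pot with a green seedling, 84 mm across, 75 mm high to the rim, about 140 mm with leaves. Origin: centre of its underside, z up. It must not be knocked over.

How it is judged:
On the way, in this order (a step that is already met when the one before it is completed fails the run):
1. the carrier has been slid along its lane out from under the lid, still standing on the box floor in the bay (y of carrier_grip in the frame of box between -0.15 and -0.103 m and height (world z) of carrier_grip below 0.062 m), for 0.2 s.
2. the carrier has been lifted clear of the bay (height (world z) of carrier_grip above 0.075 m), for 0.1 s.
At the end, for the whole second after the job is handed in: The carrier stands upright (within 6 degrees) on the pad, its centre within 45 mm of the pad's centre, released and at rest; the potted seedling still stands (horizontal distance between carrier_grip and pad below 0.045 m and z of carrier_grip in the frame of pad between 0.047 and 0.057 m and angle between carrier_grip's own z axis and vertical below 0.1 rad and angle between pot's own z axis and vertical below 0.3 rad); the robot touches nothing.
It fails at once if the carrier tipped by more than 30 degrees (angle between carrier_grip's own z axis and vertical above 0.52 rad).
It fails at once if the carrier dropped or slammed onto the pad (faster than 0.4 m/s within 10 mm of it, as after a fall of about 10 mm) (horizontal distance between carrier_grip and pad below 0.1 m and z of carrier_grip in the frame of pad below 0.062 m and linear speed of carrier above 0.4 m/s).
It fails at once if the potted seedling knocked over (angle between pot's own z axis and vertical above 0.6 rad).
It also fails if it takes over 64 s, if anything falls off the work surface, if the arm or the gripper's body presses on something with over 40 N, if the wrist force passes 120 N, or if a joint passes its speed limit or range.

## Robot

A 6-joint arm with a two-finger parallel gripper is mounted at the origin on the work surface. World frame = base frame: x ahead of the robot, y to its left, z up, the work surface at z = 0. Lengths are in m, angles in rad, forces in N, time in s.
With the tool pointing down it reaches from about 0.3 to 0.875 m from the base axis. Payload 6.4 kg.
Tool frame: the origin (TCP) lies at the very end of the fingers, on their centre line; the grasp point (between the pads) lies bot.pinch_z behind it (bot.pinch_z is the distance from the TCP to the grasp point, in m); z points along the fingers, y is the line along which they close (so a half turn about z gives the same grasp; the last joint's range is limited). The gripper opens to 88 mm and grips with 3 to 60 N. Pads are 18 mm wide; open, the fingers measure 123 mm over their backs; the gripper's body (75 mm by 187 mm) begins 45 mm behind the grasp point.
Start: joints at [1.012, 0.181, 1.607, -0, 1.354, -0.206], TCP at [0.199, 0.54, 0.239] pointing down, gripper open.
Joint ranges: [-2.99, 2.99], [-0.89, 2.07], [0.3, 2.58], [-1.14, 4.28], [0, 2.63], [-3.12, 3.12]. Speed limits (rad/s): [2.57, 2.57, 3.01, 3.14, 3.14, 3.14].

## Interface

Orientations are given as a unit quaternion [x, y, z, w].
In Python, from cell import bot, imaging, finish_job gives the robot as it stands.
- The arm moves only by the tool apply_moves, never from a script. Its argument "commands" is a list of rows, each a list of 4 numbers: the shift along the tool's x, y, z in m, then the turn about the tool's z in degrees. In form: [[dx, dy, dz, yaw], ...]. A call has 1 to 8 rows; each row is the pose to reach, as a shift and turn from the pose commanded when the call began, along the tool's axes at that moment; what a row does not reach only later rows make up. A row lasts 1/10 s, in which the tool goes at most 50 mm and 8.59 degrees, less where a joint would pass 70% of its speed; a pose out of reach is approached as far as the arm can. A call with a gripper value outside its range is refused whole. "grip" is the finger opening in m, from 0 to 0.0881, set as the call begins (left out, the last holds). The fingers move at their own pace and stop on an object; "squeeze" is the grip in N (left out, the last holds). Time passes only in rows, so rows that repeat a pose let the fingers close. It gives the time, the measured TCP pose, the force, the opening and the grip force at its end, in the units of the state.
- bot.observe(): the state, without advancing time (a new reading comes with each control period).
- imaging.grab_frame(name): name is "scene" or "side" or "wrist"; returns a dict with "color" (480x640x3 uint8, blue, green, red), "mtx" (3x3 intrinsics, pixels), "camera_from_world" (4x4, takes a point from world to camera coordinates). Camera axes: x right, y down, z forward; pixel columns grow to the right and rows downward; lengths in m; the calibration is good to about 2 mm. A picture is of the moment at which its call begins. There is no depth.
- finish_job(): hands the job in; it is judged then, once.
The state is a dict: "t": time; "qpos": joint angles; "joint_vel": joint speeds; "tau": joint torques, N m; "ee_pos": TCP position; "orientation": TCP orientation; "force": force on the tool from outside, world axes, zero at the start; "ft_torque": the same for the moment, N m; "opening": finger opening in m; "grip_force": force on a finger pad.
Only numpy, scipy, OpenCV 4.12 (cv2) and the standard library are available. Lean on these libraries where they do the work, as an engineer would, in place of code of your own. Each camera call takes 0.05 s, during which the arm holds its last target. There are 200 camera calls.

## Working session

There is one attempt and no reset: what is moved stays moved. The work goes in short steps, Python scripts to look and compute and a tool call to move; the robot and the scene stay as the last step left them, time stands still between calls to the robot, and variables do not carry over. Pictures are saved under pics/ and viewed, at most 10 in all, crops included, and the job is handed in when it is done.

Besides the shell and the picture viewer there is one more tool, called after "Request:" as name([rows], argument=value, ...), one row to a line, values as JSON. apply_moves: Moves the arm, as the interface text tells. Its arguments: {"type":"object","properties":{"commands":{"type":"array","items":{"type":"array","items":{"type":"number"}}},"grip":{"type":"number"},"squeeze":{"type":"number"}},"required":["commands"]}

```bash
mkdir -p pics
cat > h.py <<'E'
import numpy as np, cv2
from cell import bot, imaging, finish_job
def ray(f,u,v,z):
    K=np.array(f["mtx"]);T=np.array(f["camera_from_world"]);R=T[:3,:3];t=T[:3,3]
    c=-R.T@t; d=R.T@np.linalg.inv(K)@np.array([u,v,1.]); return c+d*(z-c[2])/d[2]
def grab(n,name):
    f=imaging.grab_frame(n); cv2.imwrite(f"pics/{name}.png",f["color"]); np.savez(f"{name}.npz",**f); return f
E
python3 - <<'E'
from h import *
for n in("scene","side"):grab(n,n+"0")
s=bot.observe();print(s["ee_pos"],s["orientation"],bot.pinch_z)
E
```

```text
[0.19840481 0.53918765 0.23792375] [ 1.75466817e-01  9.84485048e-01 -7.15089579e-04 -2.72958651e-04] 0.0187
```

View pics/scene0.png

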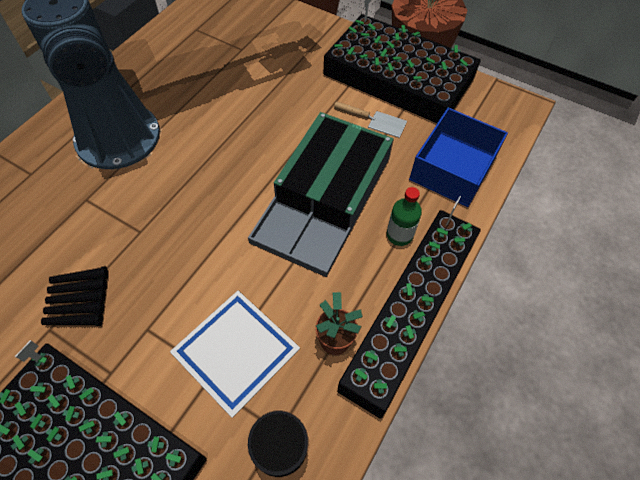

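View pics/side0.png

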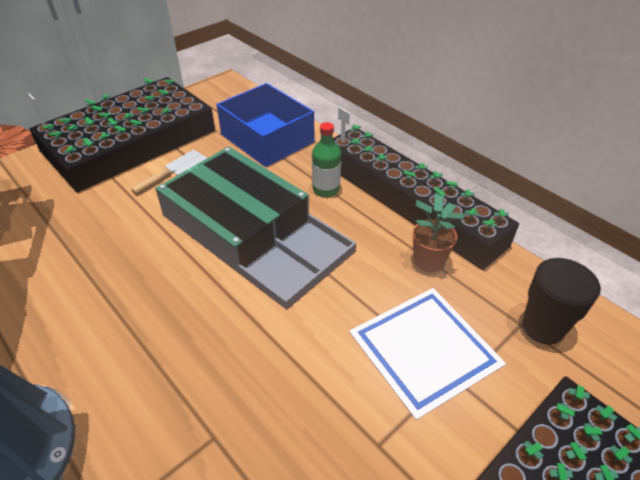

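The scene view shows the box lid at around (335,160), the bay at (300,235), the pad at (235,350) and the pot at (337,330). The side view shows the same layout, with the pad at (427,350).

```bash
cat > m.py <<'E'
from h import *
def quad(mask):
    cs,_=cv2.findContours(mask,0,2); p=np.vstack([c for c in cs if cv2.contourArea(c)>25]); h=cv2.convexHull(p)
    for e in np.arange(1,30,.5):
        q=cv2.approxPolyDP(h,e,True)
        if len(q)<=4: return q[:,0]
def roi(m,x0,y0,x1,y1):
    o=np.zeros_like(m);o[y0:y1,x0:x1]=m[y0:y1,x0:x1];return o
R={"scene":dict(lid=(265,100,396,235),pad=(160,280,310,425),bay=(240,180,360,280)),"side":dict(lid=(150,145,312,265),pad=(340,280,510,420),bay=(225,205,365,310))}
for n in R:
    f=dict(np.load(n+"0.npz"));hsv=cv2.cvtColor(f["color"],cv2.COLOR_BGR2HSV)
    g=cv2.inRange(hsv,(65,90,40),(95,255,255)); w=cv2.inRange(hsv,(0,0,170),(180,60,255))|cv2.inRange(hsv,(100,100,60),(125,255,255))
    b=cv2.inRange(hsv,(90,5,70),(140,70,170))
    for k,m,z in(("lid",g,.078),("pad",w,.006),("bay",b,.025)):
        q=quad(roi(m,*R[n][k])); P=np.array([ray(f,*p,z) for p in q])
        print(n,k,q.tolist(),P[:,:2].round(4).tolist(),"mean",P.mean(0)[:2].round(4),"sides",[round(float(np.linalg.norm(P[i]-P[i-1])),3) for i in range(len(P))])
    for p in ([(337,345)] if n=="scene" else [(432,268)]): print("pot base~",ray(f,*p,.0))
E
python3 m.py
```

```text
scene lid [[320, 113], [392, 138], [352, 214], [274, 183]] [[0.4509, 0.2898], [0.644, 0.3119], [0.67, 0.0656], [0.4751, 0.045]] mean [0.56   0.1781] sides [0.246, 0.194, 0.248, 0.196]
scene pad [[238, 291], [299, 347], [231, 416], [170, 351]] [[0.5385, -0.1978], [0.7194, -0.2337], [0.6816, -0.4176], [0.4994, -0.3804]] mean [ 0.6097 -0.3074] sides [0.187, 0.184, 0.188, 0.186]
scene bay [[274, 197], [349, 227], [327, 271], [248, 237]] [[0.4736, 0.0417], [0.6681, 0.0631], [0.6831, -0.0615], [0.4855, -0.0823]] mean [ 0.5776 -0.0097] sides [0.125, 0.196, 0.126, 0.199]
pot base~ [ 0.78299803 -0.18682749  0.        ]
side lid [[299, 191], [234, 244], [158, 188], [231, 149]] [[0.6614, 0.0866], [0.4733, 0.0517], [0.4508, 0.2895], [0.6427, 0.3012]] mean [0.557  0.1822] sides [0.215, 0.191, 0.239, 0.192]
side pad [[433, 288], [505, 363], [415, 418], [350, 330]] [[0.7192, -0.2325], [0.6821, -0.4159], [0.4968, -0.3778], [0.5362, -0.195]] mean [ 0.6086 -0.3053] sides [0.187, 0.187, 0.189, 0.187]
side bay [[354, 243], [286, 300], [239, 266], [308, 215]] [[0.6783, -0.0606], [0.4862, -0.0802], [0.4715, 0.0434], [0.6644, 0.0631]] mean [ 0.5751 -0.0086] sides [0.124, 0.193, 0.124, 0.194]
pot base~ [ 0.76217291 -0.19636244  0.        ]
```

```bash
cat >> h.py <<'E'
from scipy.spatial.transform import Rotation as Ro
C=np.array([.565,.115]);a=np.radians(5.8);EX=np.array([np.cos(a),np.sin(a)]);EY=np.array([-np.sin(a),np.cos(a)])
def box(x,y): return C+x*EX+y*EY
def to(p,z,ang=None):
    s=bot.observe();R=Ro.from_quat(s["orientation"]).as_matrix();d=R.T@(np.array([*p,z])-s["ee_pos"])
    ya=np.degrees(np.arctan2(R[1,1],R[0,1])); print("delta",d.round(4),"yaw",None if ang is None else round(-(ang-ya),2),"|",np.round(s["ee_pos"],4),"tooly",round(ya,2),"F",np.round(s["force"],2),"t",s["t"])
def inbox():
    d=np.array(bot.observe()["ee_pos"])[:2]-C; print("box xy",(d@EX).round(4),(d@EY).round(4))
E
python3 - <<'E'
from h import *
f=dict(np.load("scene0.npz"));g=dict(np.load("side0.npz"))
print("bottle",ray(f,401,238,0),ray(g,326,190,0))
print("a",box(-.049,.155),"b",box(.049,.155))
to(box(-.049,.155),.13,95.8)
E
```

```text
bottle [0.78025395 0.11560782 0.        ] [0.7684481  0.11967209 0.        ]
a [0.50058712 0.26425475] b [0.59808543 0.27415827]
delta [-0.3786 -0.1534  0.108 ] yaw -26.01 | [0.1984 0.5392 0.2379] tooly 69.79 F [-0.16  0.41 -0.03] t 0.1
```

Request:
apply_moves([
  [-0.047,-0.019,0.013,-6],
  [-0.094,-0.038,0.026,-12],
  [-0.141,-0.057,0.04,-18],
  [-0.189,-0.077,0.054,-26],
  [-0.236,-0.096,0.067,-26],
  [-0.284,-0.115,0.081,-26],
  [-0.331,-0.134,0.094,-26],
  [-0.378,-0.153,0.108,-26],
], grip=0, squeeze=30)

```text
t: 0.9
ee_pos: [0.4842, 0.2796, 0.1364]
orientation: [-0.05, 0.999, -0.0, -0.0]
force: [0.4, 0.8, 0.1]
opening: 0.0262
grip_force: 0.0
```

Request:
apply_moves([
  [0,0,0,0],
  [0,0,0,0],
  [0,0,0,0],
])

```text
t: 1.2
ee_pos: [0.4823, 0.2818, 0.137]
orientation: [-0.051, 0.999, 0.0, -0.0]
force: [-0.8, 0.2, -0.3]
opening: 0.0025
grip_force: 0.0
```

Run:
```python
from h import *
to(box(-.049,.155),.02,95.8);inbox()
print(bot.observe()["opening"])
grab("scene","scene1")
```

```text
delta [-0.0165 -0.0193  0.117 ] yaw 0.02 | [0.4823 0.2818 0.137 ] tooly 95.82 F [-0.84  0.19 -0.31] t 1.2
box xy -0.0654 0.1743
0.0024876845019512345
```

View pics/scene1.png

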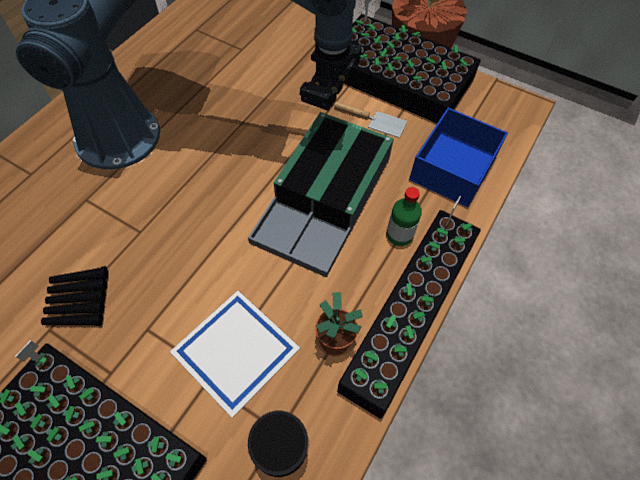

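The gripper hangs shut over the far end of the left lane, at around (325,95). Next I centre it and lower it in.

Request:
apply_moves([
  [-0.0165,-0.019,0.0,0],
  [-0.0165,-0.019,0.0,0],
  [-0.0165,-0.019,0.035,0],
  [-0.0165,-0.019,0.06,0],
  [-0.0165,-0.019,0.08,0],
  [-0.0165,-0.019,0.098,0],
  [-0.0165,-0.019,0.11,0],
  [-0.0165,-0.019,0.116,0],
])

```text
t: 2.05
ee_pos: [0.5002, 0.2648, 0.0203]
orientation: [-0.051, 0.999, -0.0, -0.001]
force: [-0.6, -0.5, -0.2]
opening: 0.0005
grip_force: 0.0
```

Run:
```python
from h import *
to(box(-.049,.155),.02,95.8);inbox()
```

```text
delta [-0.0003 -0.0005  0.0002] yaw 0.07 | [0.5002 0.2648 0.0203] tooly 95.87 F [-0.61 -0.5  -0.17] t 2.05
box xy -0.0493 0.1555
```

Request:
apply_moves([
  [0,-0.008,0,0],
  [0,-0.016,0,0],
  [0,-0.024,0,0],
  [0,-0.032,0,0],
  [0,-0.04,0,0],
  [0,-0.048,0,0],
  [0,-0.056,0,0],
  [0,-0.064,0,0],
])

```text
t: 2.85
ee_pos: [0.508, 0.1995, 0.0211]
orientation: [-0.05, 0.999, 0.0, 0.0]
force: [0.0, -0.2, -0.2]
opening: 0.0009
grip_force: 0.0
```

Request:
apply_moves([
  [0,-0.008,0,0],
  [0,-0.016,0,0],
  [0,-0.024,0,0],
  [0,-0.032,0,0],
  [0,-0.04,0,0],
  [0,-0.048,0,0],
  [0,-0.056,0,0],
  [0,-0.06,0,0],
])

```text
t: 3.65
ee_pos: [0.5141, 0.1398, 0.0211]
orientation: [-0.05, 0.999, -0.0, -0.0]
force: [-0.3, -1.5, 0.8]
opening: 0.0006
grip_force: 0.0
```

Run:
```python
from h import *
to(box(-.049,.155),.02,95.8);inbox()
```

```text
delta [0.0009 0.1252 0.0011] yaw -0.04 | [0.5141 0.1398 0.0211] tooly 95.76 F [-0.29 -1.52  0.83] t 3.65
box xy -0.0482 0.0298
```

Request:
apply_moves([
  [0,-0.008,0,0],
  [0,-0.016,0,0],
])

```text
t: 3.85
ee_pos: [0.5156, 0.1242, 0.0211]
orientation: [-0.051, 0.999, -0.0, -0.0]
force: [0.1, 0.4, -0.4]
opening: 0.0003
grip_force: 0.0
```

Request:
apply_moves([
  [0,-0.008,0,0],
  [0,-0.016,0,0],
])

```text
t: 4.05
ee_pos: [0.5173, 0.1081, 0.0211]
orientation: [-0.05, 0.999, -0.0, 0.0]
force: [-0.6, -0.4, 0.2]
opening: 0.0003
grip_force: 0.0
```

Request:
apply_moves([
  [0,0,0,0],
  [0,0,0,0],
])

```text
t: 4.25
ee_pos: [0.5172, 0.1085, 0.0211]
orientation: [-0.05, 0.999, 0.0, -0.0]
force: [0.3, -0.1, -0.3]
opening: 0.0002
grip_force: 0.0
```

Lane A shows only sensor noise all the way past the carrier's range, so it must be in lane B.

Request:
apply_moves([
  [0,0,-0.03,0],
  [0,0,-0.06,0],
  [0,0,-0.09,0],
  [0,0,-0.09,0],
  [-0.024,0.04,-0.09,0],
  [-0.048,0.08,-0.09,0],
  [-0.072,0.12,-0.09,0],
  [-0.097,0.157,-0.09,0],
])

```text
t: 5.05
ee_pos: [0.5976, 0.2768, 0.1099]
orientation: [-0.051, 0.999, -0.0, -0.001]
force: [0.4, -0.1, 0.4]
opening: 0.0004
grip_force: 0.0
```

Request:
apply_moves([
  [0,0,0,0],
  [0,0,0,0],
])

```text
t: 5.25
ee_pos: [0.5969, 0.2756, 0.1093]
orientation: [-0.052, 0.999, -0.0, -0.001]
force: [-0.2, -0.5, -0.0]
opening: 0.0003
grip_force: 0.0
```

Run:
```python
from h import *
to(box(.049,.155),.02,95.8);inbox()
```

```text
delta [-0.0012 -0.0015  0.0893] yaw 0.11 | [0.5969 0.2756 0.1093] tooly 95.91 F [-0.22 -0.53 -0.02] t 5.25
box xy 0.048 0.1566
```

Request:
apply_moves([
  [-0.001,-0.001,0.025,0],
  [-0.001,-0.001,0.05,0],
  [-0.001,-0.001,0.07,0],
  [-0.001,-0.001,0.083,0],
  [-0.001,-0.001,0.089,0],
  [-0.001,-0.001,0.089,0],
])

```text
t: 5.85
ee_pos: [0.5984, 0.2731, 0.0214]
orientation: [-0.05, 0.999, -0.0, -0.001]
force: [0.1, 0.2, 1.2]
opening: 0.0004
grip_force: 0.0
```

Request:
apply_moves([
  [0,-0.008,0,0],
  [0,-0.016,0,0],
  [0,-0.024,0,0],
  [0,-0.032,0,0],
  [0,-0.04,0,0],
  [0,-0.048,0,0],
  [0,-0.056,0,0],
  [0,-0.064,0,0],
])

```text
t: 6.65
ee_pos: [0.6055, 0.2094, 0.0221]
orientation: [-0.05, 0.999, -0.0, -0.0]
force: [0.1, 0.1, -1.4]
opening: 0.0009
grip_force: 0.0
```

Request:
apply_moves([
  [0,-0.008,0,0],
  [0,-0.016,0,0],
  [0,-0.024,0,0],
  [0,-0.032,0,0],
  [0,-0.04,0,0],
  [0,-0.048,0,0],
  [0,-0.056,0,0],
  [0,-0.06,0,0],
])

```text
t: 7.45
ee_pos: [0.6116, 0.1495, 0.0221]
orientation: [-0.05, 0.999, -0.0, -0.0]
force: [0.1, 2.6, -1.0]
opening: 0.0004
grip_force: 1.3
```

Run:
```python
from h import *
to(box(.049,-.065),.02,95.8);inbox()
```

```text
delta [ 0.0007 -0.0946  0.0021] yaw -0.05 | [0.6116 0.1495 0.0221] tooly 95.75 F [ 0.09  2.63 -1.04] t 7.45
box xy 0.0498 0.0296
```

Lane B gives steady contact (+2.6 N in y, 1.3 N on a pad). I keep pushing towards the bay.

Request:
apply_moves([
  [0,-0.007,0.001,0],
  [0,-0.014,0.001,0],
  [0,-0.021,0.001,0],
  [0,-0.028,0.001,0],
  [0,-0.035,0.001,0],
  [0,-0.042,0.001,0],
  [0,-0.049,0.001,0],
  [0,-0.056,0.001,0],
])

```text
t: 8.25
ee_pos: [0.6175, 0.0946, 0.0216]
orientation: [-0.051, 0.999, 0.0, 0.0]
force: [-0.7, 5.7, 3.7]
opening: 0.0004
grip_force: 2.9
```

Request:
apply_moves([
  [0,-0.007,0,0],
  [0,-0.014,0,0],
  [0,-0.021,0,0],
  [0,-0.027,0,0],
  [0,-0.032,0,0],
  [0,-0.035,0,0],
])

```text
t: 8.85
ee_pos: [0.621, 0.0595, 0.0215]
orientation: [-0.05, 0.999, 0.0, 0.0]
force: [0.4, 7.3, 5.1]
opening: 0.0004
grip_force: 3.1
```

Run:
```python
from h import *
to(box(.049,-.065),.02,95.8);inbox()
f=grab("scene","scene2");g=grab("side","side2")
P=[]
for n,d in(("scene",f),("side",g)):
    hsv=cv2.cvtColor(d["color"],cv2.COLOR_BGR2HSV);m=cv2.inRange(hsv,(5,150,120),(22,255,255))
    x0,y0,x1,y1=(240,180,370,290) if n=="scene" else (225,190,370,310)
    o=np.zeros_like(m);o[y0:y1,x0:x1]=m[y0:y1,x0:x1]
    k,_,st,ce=cv2.connectedComponentsWithStats(o)
    for i in range(1,k):
        if st[i,4]>20: print(n,st[i],ce[i],ray(d,*ce[i],.05))
a=f["color"][150:300,220:380];b=g["color"][150:300,220:380]
cv2.imwrite("pics/c2.png",cv2.resize(np.hstack([a,b]),None,fx=2.4,fy=2.4))
```

```text
delta [ 0.0011 -0.0041  0.0015] yaw -0.03 | [0.621  0.0595 0.0215] tooly 95.77 F [0.45 7.33 5.09] t 8.85
box xy 0.0501 -0.0609
side [306 223  19  20 184] [313.98369565 233.875     ] [ 0.61954377 -0.00653296  0.05      ]
```

View pics/c2.png

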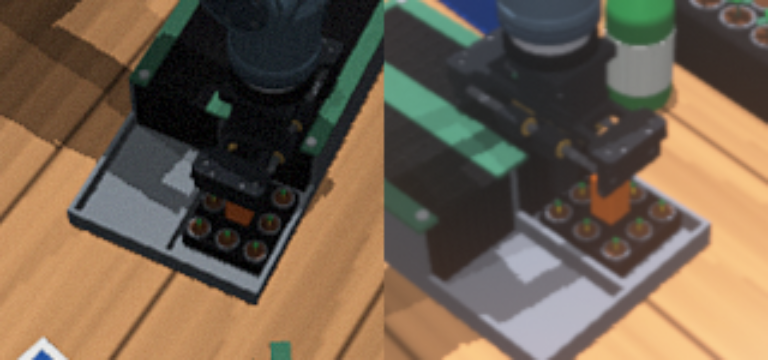

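The carrier is out in the bay, upright, with its post at about (314,234) in the side view. That is box y ≈ -0.125, inside the required band. I back off, rise and open.

Request:
apply_moves([
  [0,0.006,0,0],
  [0,0.012,0,0],
  [0,0.012,-0.03,0],
  [0,0.012,-0.06,0],
  [0,0.012,-0.09,0],
  [0,0.04,-0.11,0],
  [0,0.07,-0.11,0],
  [0,0.07,-0.11,0],
])

```text
t: 9.75
ee_pos: [0.6131, 0.1328, 0.1318]
orientation: [-0.052, 0.999, 0.0, 0.0]
force: [-0.6, 0.4, -0.0]
opening: 0.0007
grip_force: 0.0
```

Request:
apply_moves([
  [0,0,0,0],
  [0,0,0,0],
  [0,0,0,0],
], grip=0.06)

```text
t: 10.05
ee_pos: [0.6134, 0.1287, 0.1304]
orientation: [-0.05, 0.999, -0.0, -0.001]
force: [-1.0, -0.3, -0.0]
opening: 0.0223
grip_force: 0.0
```

```bash
cat > o.py <<'E'
from h import *
import sys
f=grab("scene","s"+sys.argv[1]);g=grab("side","d"+sys.argv[1])
C=[]
for n,d in(("scene",f),("side",g)):
    hsv=cv2.cvtColor(d["color"],cv2.COLOR_BGR2HSV);m=cv2.inRange(hsv,(5,150,90),(22,255,255))
    x0,y0,x1,y1=map(int,sys.argv[2 if n=="scene" else 3].split(","))
    o=np.zeros_like(m);o[y0:y1,x0:x1]=m[y0:y1,x0:x1]
    k,_,st,ce=cv2.connectedComponentsWithStats(o)
    for i in range(1,k):
        if st[i,4]>40: print(n,st[i],ce[i].round(1));C.append((d,ce[i]))
if len(C)==2:
    M=[np.array(d["mtx"])@np.array(d["camera_from_world"])[:3] for d,_ in C]
    X=cv2.triangulatePoints(M[0],M[1],C[0][1].reshape(2,1),C[1][1].reshape(2,1));X=(X[:3]/X[3]).ravel();print("tri",X.round(4))
E
python3 o.py 3 240,180,370,290 225,190,370,310
python3 - <<'E'
from h import *
to(box(.049,-.125),.032,95.8);inbox()
E
```

```text
scene [314 224  14  12 116] [320.3 229.3]
side [306 218  19  25 328] [313.7 230.2]
tri [0.6247 0.0037 0.0527]
delta [ 0.0004 -0.1337  0.0986] yaw -0.08 | [0.6135 0.1287 0.1306] tooly 95.72 F [-0.49  0.35 -0.43] t 10.15
box xy 0.0497 0.0088
```

Request:
apply_moves([
  [0,-0.03,0,0],
  [0,-0.06,0,0],
  [0,-0.09,0,0],
  [0,-0.115,0,0],
  [0,-0.13,0.01,0],
  [0,-0.131,0.02,0],
  [0,-0.131,0.02,0],
  [0,-0.131,0.02,0],
], grip=0.07)

```text
t: 10.95
ee_pos: [0.626, 0.0004, 0.1101]
orientation: [-0.051, 0.999, 0.0, -0.001]
force: [-0.4, 0.5, 0.2]
opening: 0.0699
grip_force: 0.0
```

Run:
```python
from h import *
to(box(.049,-.122),.032,95.8);inbox();print(bot.observe()["opening"])
f=grab("wrist","w4");g=grab("side","side4");T=np.array(f["camera_from_world"])
a=cv2.resize(g["color"][170:320,220:370],(480,480));cv2.imwrite("pics/c4.png",cv2.resize(np.hstack([f["color"],a]),None,fx=.7,fy=.7))
for z,p in((.069,"top"),):
    v=T@np.array([*bot.observe()["ee_pos"][:2],z,1]);k=np.array(f["mtx"])@v[:3];print("tool axis at post top px",k[:2]/k[2])
hsv=cv2.cvtColor(f["color"],cv2.COLOR_BGR2HSV);m=cv2.inRange(hsv,(5,150,90),(22,255,255))
k,_,st,ce=cv2.connectedComponentsWithStats(m)
for i in range(1,k):
    if st[i,4]>100: print(st[i],ce[i],ray(f,*ce[i],.069))
```

```text
delta [ 0.     -0.0019  0.0781] yaw 0.03 | [6.260e-01 4.000e-04 1.101e-01] tooly 95.83 F [-0.39  0.46  0.16] t 10.95
box xy 0.0492 -0.1202
0.06991165378783046
tool axis at post top px [310.88334945 271.25541809]
[ 286  233   53   71 3516] [312.07366325 268.20022753] [0.62524065 0.00081506 0.069     ]
```

View pics/c4.png

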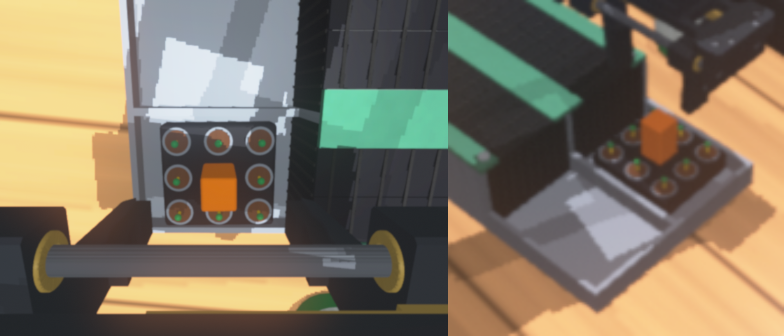

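The wrist view shows the orange post between the fingers, its top face centred at around (312,280), against a tool axis at (311,271). The side view confirms the carrier stands square in the bay.

Run:
```python
from h import *
f=dict(np.load("w4.npz"))
p=ray(f,312,280,.069);print(p);to(p[:2],.032,95.8)
```

```text
[0.63095307 0.00136801 0.069     ]
delta [-0.0043  0.0005  0.0791] yaw 0.07 | [6.268e-01 4.000e-04 1.111e-01] tooly 95.87 F [ 0.32 -0.59 -0.44] t 11.05
```

Request:
apply_moves([
  [-0.003,0,0.02,0],
  [-0.003,0,0.04,0],
  [-0.003,0,0.058,0],
  [-0.003,0,0.07,0],
  [-0.003,0,0.077,0],
  [-0.003,0,0.077,0],
])

```text
t: 11.65
ee_pos: [0.6293, 0.0, 0.0334]
orientation: [-0.051, 0.999, 0.0, -0.001]
force: [-0.1, 0.2, -0.7]
opening: 0.07
grip_force: 0.0
```

Request:
apply_moves([
  [0,0,0,0],
  [0,0,0,0],
  [0,0,0,0],
  [0,0,0,0],
  [0,0,0,0],
  [0,0,0,0],
  [0,0,0,0],
  [0,0,0,0],
], grip=0, squeeze=30)

```text
t: 12.45
ee_pos: [0.6298, -0.0002, 0.0343]
orientation: [-0.051, 0.999, 0.0, 0.0]
force: [0.2, 2.3, 1.8]
opening: 0.0239
grip_force: 30.0
```

Request:
apply_moves([
  [0,0,-0.008,0],
  [0,0,-0.018,0],
  [0,0,-0.03,0],
  [0,0,-0.045,0],
  [0,0,-0.06,0],
  [0,0,-0.075,0],
  [0,0,-0.08,0],
  [0,0,-0.08,0],
])

```text
t: 13.25
ee_pos: [0.6306, -0.0006, 0.1157]
orientation: [-0.051, 0.999, -0.0, 0.001]
force: [-0.5, -0.2, -5.4]
opening: 0.0238
grip_force: 30.0
```

Run:
```python
from h import *
to((.609,-.306),.114,95.8);s=bot.observe();print(s["opening"],s["grip_force"])
```

```text
delta [ 0.0523 -0.3017  0.0018] yaw -0.01 | [ 6.306e-01 -6.000e-04  1.157e-01] tooly 95.79 F [-0.53 -0.22 -5.44] t 13.25
0.02382973426722585 29.9888086784631
```

Lifted, with about 5.4 N of weight. Next I carry it to the pad.

Request:
apply_moves([
  [0.003,-0.015,0,0],
  [0.009,-0.05,0,0],
  [0.016,-0.09,0,0],
  [0.023,-0.13,0,0],
  [0.03,-0.17,0,0],
  [0.037,-0.21,0,0],
  [0.043,-0.25,0,0],
  [0.049,-0.28,0,0],
])

```text
t: 14.05
ee_pos: [0.6077, -0.2874, 0.1128]
orientation: [-0.05, 0.999, 0.0, -0.001]
force: [0.9, 1.3, -5.2]
opening: 0.0233
grip_force: 30.0
```

Request:
apply_moves([
  [0.003,-0.014,0,0],
  [0.003,-0.021,0,0],
  [0.003,-0.021,0,0],
  [0.003,-0.021,0,0],
])

```text
t: 14.45
ee_pos: [0.6084, -0.3037, 0.1136]
orientation: [-0.051, 0.999, 0.001, -0.0]
force: [-1.1, 1.0, -5.4]
opening: 0.0235
grip_force: 30.0
```

Run:
```python
from h import *
to((.609,-.306),.037,95.8)
f=grab("scene","s6");g=grab("side","d6")
cv2.imwrite("pics/c6.png",cv2.resize(np.hstack([f["color"][230:440,140:380],g["color"][230:440,320:560]]),None,fx=1.6,fy=1.6))
```

```text
delta [-0.0004 -0.0024  0.0766] yaw 0.04 | [ 0.6084 -0.3037  0.1136] tooly 95.84 F [-1.08  1.02 -5.35] t 14.45
```

View pics/c6.png

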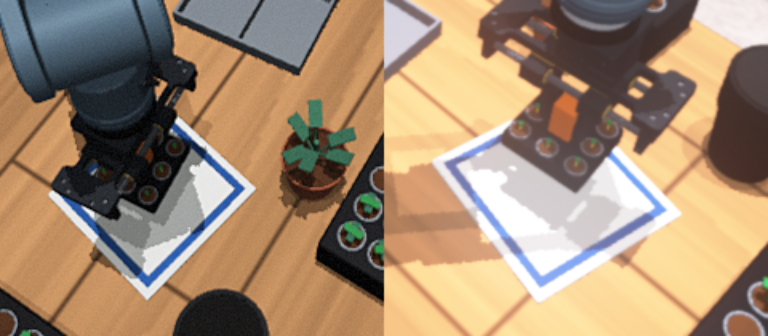

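The carrier hangs level over the pad, with the pot (scene crop, right) well clear. I lower it gently; contact is expected at TCP z ≈ 0.035.

Request:
apply_moves([
  [0,-0.002,0.012,0],
  [0,-0.002,0.026,0],
  [0,-0.002,0.04,0],
  [0,-0.002,0.052,0],
  [0,-0.002,0.061,0],
  [0,-0.002,0.067,0],
  [0,-0.002,0.071,0],
  [0,-0.002,0.073,0],
])

```text
t: 15.35
ee_pos: [0.6086, -0.3073, 0.0409]
orientation: [-0.05, 0.999, -0.0, 0.0]
force: [-0.4, -0.2, -4.6]
opening: 0.0236
grip_force: 30.0
```

Request:
apply_moves([
  [0,0,0.001,0],
  [0,0,0.002,0],
  [0,0,0.003,0],
  [0,0,0.004,0],
  [0,0,0.005,0],
  [0,0,0.005,0],
])

```text
t: 15.95
ee_pos: [0.6085, -0.3071, 0.036]
orientation: [-0.05, 0.999, 0.0, -0.0]
force: [-0.4, -0.6, -6.0]
opening: 0.0238
grip_force: 30.0
```

Request:
apply_moves([
  [0,0,0.0005,0],
  [0,0,0.001,0],
  [0,0,0.0015,0],
  [0,0,0.0015,0],
])

```text
t: 16.35
ee_pos: [0.6087, -0.3073, 0.0353]
orientation: [-0.051, 0.999, -0.0, 0.0]
force: [-2.4, 1.4, 1.8]
opening: 0.0235
grip_force: 30.0
```

Contact: the force has changed from -6 to +1.8 N. I release and rise.

Request:
apply_moves([
  [0,0,0,0],
  [0,0,0,0],
  [0,0,0,0],
  [0,0,0,0],
  [0,0,0,0],
  [0,0,0,0],
], grip=0.06)

```text
t: 16.95
ee_pos: [0.6086, -0.3072, 0.0346]
orientation: [-0.05, 0.999, -0.0, 0.0]
force: [-0.3, 0.8, 1.3]
opening: 0.0599
grip_force: 0.0
```

Request:
apply_moves([
  [0,0,-0.015,0],
  [0,0,-0.04,0],
  [0,0,-0.07,0],
  [0,0,-0.1,0],
  [0,0,-0.13,0],
  [0,0,-0.15,0],
  [0,0,-0.15,0],
  [0,0,-0.15,0],
])

```text
t: 17.75
ee_pos: [0.6086, -0.3072, 0.1851]
orientation: [-0.05, 0.999, -0.0, 0.0]
force: [0.4, 0.4, -0.1]
opening: 0.0598
grip_force: 0.0
```

```bash
python3 o.py 7 170,280,300,415 350,250,480,400
python3 - <<'E'
from h import *
import cv2
f=dict(np.load("s7.npz"));g=dict(np.load("d7.npz"));print(bot.observe()["force"],bot.observe()["opening"])
cv2.imwrite("pics/c7.png",cv2.resize(np.hstack([f["color"][230:440,140:380],g["color"][230:440,320:560]]),None,fx=1.6,fy=1.6))
E
```

```text
scene [221 331  16  19 158] [228.9 339. ]
[-0.02643472 -0.61620811  0.19607277] 0.059783388056146275
```

View pics/c7.png

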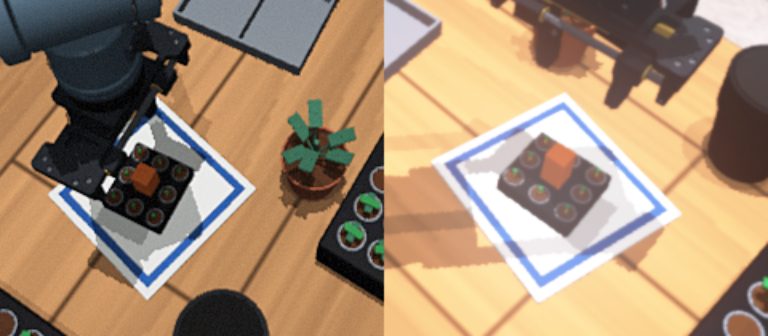

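The carrier stands upright and centred on the pad, the gripper is clear above it and the pot is still standing.

```bash
python3 -c "
from cell import finish_job
print(finish_job())"
```

```text
the job is handed in; nothing more can be done
None
```

I found the carrier in lane B, pushed it into the bay and set it upright near the pad's centre, with the pot still standing; the job was handed in at about 18 s and returned no verdict.

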